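# Build a keyed kiln prop

## Robot

A 7-joint arm with a two-finger parallel gripper is mounted at the origin on the work surface. World frame = base frame: x ahead of the robot, y to its left, z up, the work surface at z = 0. Lengths are in m, angles in rad, forces in N, time in s.
With the tool pointing down it reaches from about 0.4 to 0.85 m from the base axis. Payload 10.4 kg.
Tool frame: the origin (TCP) lies midway between the tips of the shut fingers; the grasp point (between the pads) lies 19 mm behind it; z points along the fingers, x is the direction in which the jaws open and shut, and the axes are right-handed (so a half turn about z gives the same grasp; the last joint's range is limited). The gripper opens to 85 mm and grips with 20 to 120 N. Pads are 22 mm wide; open, the fingers measure 114 mm over their backs; the gripper's body (76 mm by 85 mm) begins 54 mm behind the grasp point. The pads swing forward as they close: fully open they stand 13 mm farther back than shut.
Start: joints at [1.186, 0.332, -0.065, 1.46, 0.022, 1.35, -0.088], TCP at [0.221, -0.585, 0.231] pointing down, gripper open.
Joint ranges: [-2.6, 2.6], [-0.5, 2.12], [-1.47, 1.34], [0.16, 2.42], [-1.27, 4.41], [0.06, 2.06], [-2.6, 2.6]. Speed limits (rad/s): [2.22, 2.22, 2.79, 2.79, 3.14, 3.14, 3.14].

## Interface

Orientations are given as a unit quaternion [x, y, z, w].
In Python, from workcell import monitor, eyes, ticket, models gives the robot as it stands.
- The arm moves only by the tool servo_tool, never from a script. Its argument "motion" is a list of rows, each a list of 7 numbers: the opening, from 0 (shut) to 1 (fully open), then the shift along the tool's x, y, z in m, then the turn, a rotation vector about the tool's x, y, z in degrees. In form: [[fingers, tx, ty, tz, rx, ry, rz], ...]. A call has 1 to 20 rows; each row is the pose to reach, as a shift and turn from the pose commanded when the call began, along the tool's axes at that moment; what a row does not reach only later rows make up. A row lasts 1/8 s, in which the tool goes at most 62.5 mm and 10.7 degrees, less where a joint would pass 70% of its speed; a pose out of reach is approached as far as the arm can. A call with a gripper value outside its range is refused whole. The fingers move at their own pace and stop on an object; "grip_force" is the grip in N (left out, the last holds). Time passes only in rows, so rows that repeat a pose let the fingers close. It gives the time, the measured TCP pose, the force and the opening at its end, in the units of the state.
- monitor.get_obs(): the state, without advancing time (a new reading comes with each control period).
- eyes.camera(name): name is "scene" or "top"; returns (picture, depth): 480x640x3 uint8, blue, green, red; 480x640 float32, m along the optical axis (not along the pixel's ray), 0 where there is no reading.
- eyes.camera_info(name): a dict with "intrinsics" (3x3 intrinsics, pixels), "extrinsics" (4x4, takes a point from world to camera coordinates). Camera axes: x right, y down, z forward; pixel columns grow to the right and rows downward; lengths in m; the calibration is good to about 2 mm. A picture is of the moment at which its call begins. camera_info takes no time and is no camera call.
- ticket.hand_in(): hands the job in, once; it reports no verdict.
Trained networks look in the newest picture that a camera, given by its name, has taken for a name from the list of things; names that differ only in an ending like _2 or _b are one class to them, and where a whole thing is asked for, a point or a joint stands for the part that bears it (a point fixed in the world has none). Each returns a list of dicts, best first, with "confidence" (0 to 1); they miss things now and then, are a little off and sometimes report something else, mostly with a low value. They report only what shows in the picture. A call takes as long as a camera call. They do not tell look-alikes from the thing itself.
- models.boxes_of(camera, thing): "point" ([x, y, z] in m, in the coordinates of the camera as it stood for that picture, good to about 4 mm: the middle of the surface that is visible of it).
The state is a dict: "clock": time; "joint_pos": joint angles; "joint_velocities": joint speeds; "tau": joint torques, N m; "position": TCP position; "ee_rot": TCP orientation; "ft_force": force on the tool from outside, world axes, zero at the start; "torque": the same for the moment, N m; "grip_width": opening from 0.0 (shut) to 1.0 (fully open).
Only numpy, scipy, OpenCV 4.12 (cv2) and the standard library are available. Lean on these libraries where they do the work, as an engineer would, in place of code of your own. Each camera call takes 0.05 s, during which the arm holds its last target. There are 200 camera calls.

## Task

Build up the kiln prop in the steel stand: take the cream keyed spacer out of the wooden rack, stand it upright on the open bench and let go, then take it the other way round (across its other two sides) and lower it onto the foot between the stand's guard plates, wide lug into wide notch (blue marks on the same side), until it is fully home. Then set the red-brown keyed cap on the spacer in the same way, fully home, and let go. It is brittle ceramic, so neither drop the pieces into place nor ram them, and leave the jar, bowl, brush and round brick post where they are.

Things in the scene. Friction and masses are not known exactly. Their poses are not given: they have to be found in the camera images.
- spacer_mid (a point): Centre of the cream ceramic spacer, a square tube 52 x 52 mm, 12 mm walls, 60 mm high in all: 50 mm body on 10 mm lugs. This point is half-way up, 30 mm above the lugs' undersides, 30 mm below the rim. x points to the wide lug (blue patch on that face), z up. About 0.2 kg. Starts upright in a rack bay, its +x and -x faces at the bay's open ends.
- cap_mid (a point): Centre of the red-brown ceramic cap, a solid block 52 x 52 mm, 46 mm high in all: 36 mm body, flat top, on 10 mm lugs. The point is half-way up, 23 mm above the lugs' undersides. x points to the wide lug (blue patch on that face, blue bar on top), z up. About 0.2 kg. Starts standing on the bench. Fully home, this point is 43 mm above the spacer's centre.
- foot_top (a point): Centre of the rim of the stand's fixed foot, a buff square tube 52 x 52 mm, rim 30 mm above the bench. x points to the wide notch, z up. Steel guard plates on its +x and -x sides, inner faces 32 mm from the centre, tops 76 mm above the bench, leave no room for fingers there; +y and -y sides are open. Spacer fully home: its centre 20 mm above this point, x along this x.
- rack_bay (a point): Centre of the floor of the bay holding the spacer, 8 mm above the bench. Fixed wooden rack, 50 mm (x) by 158 mm (y), two bays 64 mm wide between 10 mm dividers that rise to 64 mm above the bench; bays are open at the +x and -x ends. Dividers leave 6 mm beside the spacer's +y and -y faces: no room for fingers. The other bay, 74 mm towards -y, holds the brick post.
- spacer: Same spacer; origin at the centre of the lugs' undersides, axes as above. Lugs 10 mm long, 10 mm thick: one 24 mm wide under the +x side, one 14 mm wide under each other side, 1 mm inside the faces. Rim notches cut through the wall, 11 mm deep: 28 mm wide in the +x side, 18 mm in each other side.
- cap: Same cap; origin at the centre of the lugs' undersides, axes as above. Lugs like the spacer's: 24 mm wide under the +x side, 14 mm wide under each other side, 10 mm long and thick. The bench between rack and stand, on the robot side of the cap, is open.
- stand: The fixed steel stand; origin on the bench under the foot's centre, axes as for the foot's rim. Foot notches 11 mm deep: 28 mm wide at +x, 18 mm on each other side. Base plate 90 (x) x 80 (y) x 8 mm; guard plates 8 mm thick, 52 mm wide, upper edge of the +x one painted blue.
- post: Bystander: upright round brick-red post, 44 mm across, 55 mm high, in the other bay of the rack; origin at its foot.
- jar: Bystander: blue glazed jar with cork lid, 60 mm across, 75 mm high; origin at its foot.
- bowl: Bystander: white bowl, 90 mm across, 45 mm high; origin at its foot.
- brush: Bystander: brush 170 mm long lying flat along its x beyond the cap; origin at its middle.
Mind the look-alikes: they are no part of the job. What is shaped like the cap but green is not meant.

How it is judged:
By the outcome, as a careful person would: the job done as asked, in the order asked, and still so for the second after the job is handed in, with the robot touching nothing.
It also fails if it takes over 72 s, if anything falls off the work surface, if the arm or the gripper's body presses on something with over 40 N, if the wrist force passes 120 N, or if a joint passes its speed limit or range.

## Working session

There is one attempt and no reset: what is moved stays moved. The work goes in short steps, Python scripts to look and compute and a tool call to move; the robot and the scene stay as the last step left them, time stands still between calls to the robot, and variables do not carry over. Pictures are saved under pics/ and viewed, about 8 in all and at most 12, crops included, and the job is handed in when it is done.

Besides the shell and the picture viewer there is one more tool, called after ">>>" as name(argument=value, ...) on one line, values as JSON. servo_tool: Moves the arm, as the interface text tells. Its arguments: {"type":"object","properties":{"motion":{"type":"array"},"grip_force":{"type":"number"}},"required":["motion"]}

```bash
mkdir -p pics; cat > h.py <<'E'
import numpy as np, cv2
from workcell import monitor, eyes, ticket, models
def look(n):
    p,d=eyes.camera(n); i=eyes.camera_info(n); return p,d,np.array(i["intrinsics"]),np.array(i["extrinsics"])
def cloud(d,K,E):
    v,u=np.mgrid[0:480,0:640]; c=np.stack([(u-K[0,2])/K[0,0]*d,(v-K[1,2])/K[1,1]*d,d],-1)
    return (c-E[:3,3])@E[:3,:3]
def net(n,t):
    E=np.array(eyes.camera_info(n)["extrinsics"])
    for r in models.boxes_of(n,t)[:3]:
        print(n,t,np.round((np.array(r["point"])-E[:3,3])@E[:3,:3],4),round(r["confidence"],2))
E
python3 - <<'E'
from h import *
o=monitor.get_obs(); print({k:np.round(v,3) for k,v in o.items()})
for n in("scene","top"):
    p,d,K,E=look(n); cv2.imwrite(f"pics/{n}0.png",p); np.savez(f"{n}0.npz",p=p,d=d,K=K,E=E)
    print(n,np.round(-E[:3,:3].T@E[:3,3],3),K[0,0])
    for t in("spacer","cap","stand","post"): net(n,t)
E
```

```text
{'clock': np.float64(0.0), 'joint_pos': array([ 1.186,  0.333, -0.065,  1.461,  0.022,  1.35 , -0.088]), 'joint_velocities': array([-0.001, -0.   , -0.001, -0.001,  0.001, -0.   ,  0.   ]), 'tau': array([ 1.0000e-03, -6.2544e+01,  4.9000e-02, -3.9160e+01,  1.6000e-02,
        1.0000e-02, -0.0000e+00]), 'position': array([ 0.221, -0.584,  0.23 ]), 'ee_rot': array([ 0.823, -0.568, -0.001, -0.   ]), 'ft_force': array([-0.86 ,  0.414,  0.815]), 'torque': array([-0.057,  0.001, -0.036]), 'grip_width': np.float64(0.995)}
scene [0.973 0.638 0.953] 532.8496975169169
scene spacer [ 0.5482 -0.2385  0.0602] 0.85
scene cap [0.6314 0.07   0.0464] 0.71
scene cap [0.7233 0.0688 0.044 ] 0.64
scene cap [0.5335 0.1569 0.0458] 0.64
scene stand [0.5494 0.2954 0.0293] 0.72
scene post [ 0.5426 -0.2982  0.0653] 0.69
top [0.443 0.    0.959] 523.3325449742289
top spacer [ 0.5481 -0.2267  0.058 ] 0.64
top cap [0.7199 0.0638 0.0468] 0.88
top cap [0.5266 0.1512 0.0451] 0.84
top cap [0.6259 0.0606 0.0465] 0.69
top stand [0.5513 0.2833 0.0214] 0.82
top stand [ 0.7224 -0.0277  0.0187] 0.54
top post [ 0.5292 -0.2959  0.0629] 0.73
top post [ 0.5514 -0.2319  0.056 ] 0.3
```

View pics/scene0.png

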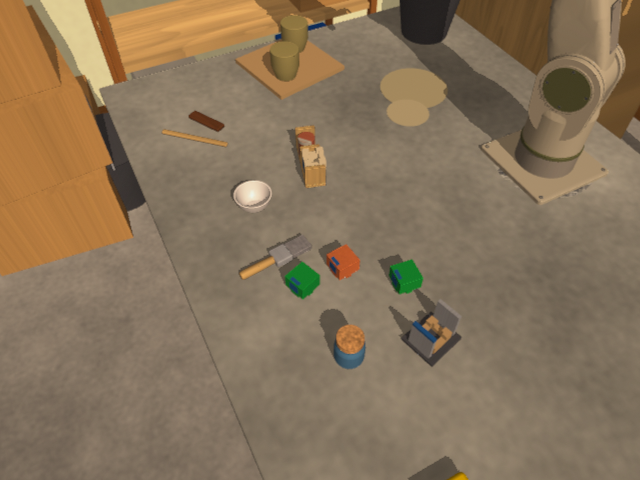

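View pics/top0.png

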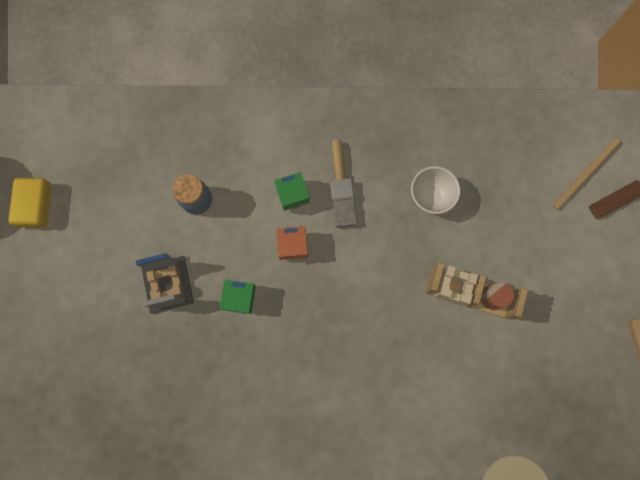

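```bash
cat >> h.py <<'E'
def rect(f,c,z,half=0.06,s=0.0004):
    """orthorectified view of plane z: col-> -y world, row-> -x (up=+x)"""
    p,K,E=f["p"],f["K"],f["E"]; n=int(2*half/s)
    r,q=np.mgrid[0:n,0:n]; X=np.stack([c[0]+half-r*s,c[1]+half-q*s,np.full(r.shape,z)],-1)
    C=X@E[:3,:3].T+E[:3,3]
    return cv2.remap(p,(C[...,0]/C[...,2]*K[0,0]+K[0,2]).astype('f4'),(C[...,1]/C[...,2]*K[1,1]+K[1,2]).astype('f4'),cv2.INTER_CUBIC)
E
python3 - <<'E'
from h import *
T=np.load("top0.npz"); S=np.load("scene0.npz")
items=[((.545,-.235),.068),((.625,.064),.046),((.545,.285),.030)]
cv2.imwrite("pics/r.png",cv2.resize(np.vstack([np.hstack([rect(f,c,z) for c,z in items]) for f in(T,S)]),(792,528)))
for n,f in(("top",T),("scene",S)):
    P=cloud(f["d"],f["K"],f["E"]); 
    for c,z in items:
        z1,z2=(z-.003,z+.006)
        m=(np.abs(P[...,0]-c[0])<.05)&(np.abs(P[...,1]-c[1])<.05)&(f["d"]>0)
        h,e=np.histogram(P[m][:,2],np.arange(0,.085,.004)); print(n,c,h)
        m&=(P[...,2]>z1)&(P[...,2]<z2)
        q=P[m]; r=cv2.minAreaRect((q[:,:2]*1000).astype('f4')); print(" n",len(q),"z",q[:,2].mean().round(4),np.round(r[0],1),np.round(r[1],1),round(r[2],1))
# colour cap
hsv=cv2.cvtColor(T["p"],cv2.COLOR_BGR2HSV); P=cloud(T["d"],T["K"],T["E"])
E
```

```text
top (0.545, -0.235) [331 141  67  18  36  50  53  47  59  66  66  69  75 237 235 312 348  63
   0   0   0]
 n 332 z 0.0669 [ 549.1 -227.8] [83.5 52. ] 72.1
top (0.625, 0.064) [527   7   5   8  15  13  11  13  12  17 214 591  32   0   0   0   0   0
   0   0   0]
 n 745 z 0.0453 [625.8  60.8] [52.4 52. ] 5.1
top (0.545, 0.285) [326 593 317  77 242  87 135 232  45  28  31  31  27  36  28  28  35  27
 211 108   0]
 n 328 z 0.0299 [549.8 289. ] [77.4 53.4] 15.1
scene (0.545, -0.235) [274  74  28  28  24  26  21  33  29  39  39  46  43  60 136 122 139 102
   6   0   0]
 n 216 z 0.0681 [ 547.4 -235.6] [99.8 51.6] 72.5
scene (0.625, 0.064) [637  46  10  30  41  30  34  38  36  41  54 345 137   0   0   0   0   0
   0   0   0]
 n 506 z 0.0468 [626.9  60.1] [54. 55.] 6.1
scene (0.545, 0.285) [270 226 352  73 126 128  90 182  83  55  56  55  48  61  59  58  55  52
 120 158   5]
 n 296 z 0.0309 [552.6 289.5] [80.4 52.4] 16.9
```

View pics/r.png

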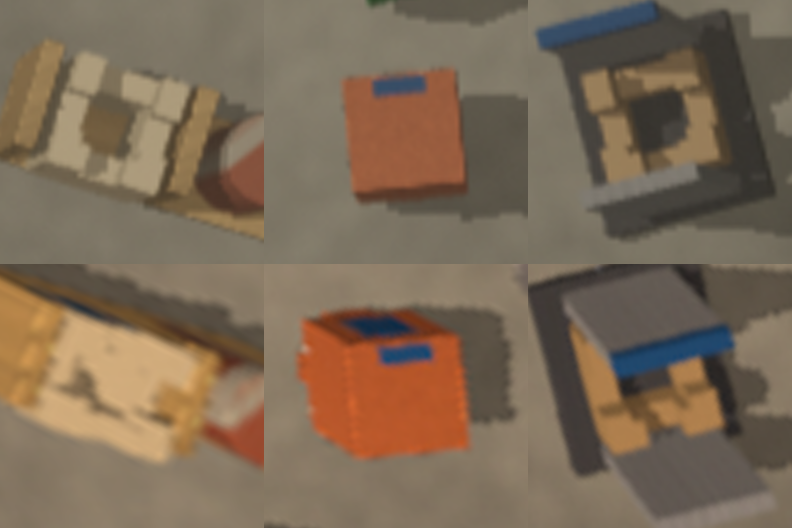

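```bash
cat >> h.py <<'E'
from scipy.optimize import minimize
def box(hx,hy,z,cx=0):
    a=[(cx+hx,-hy),(cx+hx,hy),(cx-hx,hy),(cx-hx,-hy)]
    return [np.array([(*a[i],z),(*a[(i+1)%4],z)]) for i in range(4)]
MODEL={"spacer":box(.026,.026,.060)+box(.014,.014,.06),"cap":box(.026,.026,.046),
 "stand":box(.045,.04,.008)+box(.004,.026,.076,.036)+box(.004,.026,.076,-.036)+box(.026,.026,.030)+box(.014,.014,.03)}
def fit(frames,segs,g,z0=0):
    L=[]
    for f in frames:
        im=cv2.GaussianBlur(f["p"],(0,0),1.0).astype('f4')
        L.append((f["K"],f["E"],[(cv2.Sobel(im[...,c],cv2.CV_32F,1,0),cv2.Sobel(im[...,c],cv2.CV_32F,0,1)) for c in range(3)]))
    t=np.linspace(.06,.94,25)[:,None]
    def sc(v):
        x,y,a=v[0]/1e3,v[1]/1e3,np.radians(v[2]); R=np.array([[np.cos(a),-np.sin(a),0],[np.sin(a),np.cos(a),0],[0,0,1]])
        s=0
        for K,E,G in L:
            for q in segs:
                w=(q[0]*(1-t)+q[1]*t)@R.T+[x,y,z0]; c=w@E[:3,:3].T+E[:3,3]
                uv=(c[:,:2]/c[:,2:])*[K[0,0],K[1,1]]+[K[0,2],K[1,2]]
                n=uv[-1]-uv[0]; n=np.array([-n[1],n[0]])/np.hypot(*n); u,v_=uv.T.astype('f4')
                s+=max(np.abs(cv2.remap(gx,u,v_,1)*n[0]+cv2.remap(gy,u,v_,1)*n[1]).mean() for gx,gy in G)*np.linalg.norm(q[1]-q[0])
        return -s
    best=None
    for dx in(-4,0,4):
        for dy in(-4,0,4):
            for da in(-4,0,4):
                s0=np.array(g)+[dx,dy,da]
                r=minimize(sc,s0,method="Nelder-Mead",options=dict(initial_simplex=s0+np.vstack([np.zeros(3),np.diag([1.5,1.5,2])]),xatol=.02,fatol=1e-4,maxiter=120))
                if best is None or r.fun<best.fun: best=r
    return np.round(best.x,1),round(-best.fun,2)
E
python3 - <<'E'
from h import *
T=np.load("top0.npz"); S=np.load("scene0.npz")
for k,g,z in(("spacer",(549,-230,-18),.008),("cap",(626,60.5,5),0),("stand",(550,289,15),0)):
    for n,f in(("top",[T]),("scene",[S]),("both",[T,S])): print(k,n,fit(f,MODEL[k],g,z))
E
```

```text
spacer top (array([ 548.3, -227. ,  -17.7]), np.float64(35.66))
spacer scene (array([ 551., -222.,  -18.]), np.float64(36.07))
spacer both (array([ 548.8, -226.9,  -17.7]), np.float64(66.78))
cap top (array([626.1,  60.9,   5.1]), np.float64(23.75))
cap scene (array([626.3,  59.2,   5.7]), np.float64(25.68))
cap both (array([626.2,  60.3,   5.3]), np.float64(48.26))
stand top (array([551.7, 288.2,  14.9]), np.float64(87.87))
stand scene (array([552. , 289.8,  14.7]), np.float64(88.96))
stand both (array([551.8, 289. ,  14.8]), np.float64(173.5))
```

```bash
cat >> h.py <<'E'
from scipy.spatial.transform import Rotation as Ro
def plan(*tg):
    o=monitor.get_obs(); R=Ro.from_quat(o["ee_rot"]); M=R.as_matrix(); p=np.array(o["position"])
    print("t",round(float(o["clock"]),2),"pos",np.round(p*1e3,1),"yaw",np.degrees(np.arctan2(M[1,0],M[0,0])).round(1),"down",np.round(M[:2,2],4),"F",np.round(o["ft_force"],1),"T",np.round(o["torque"],2),"w",round(float(o["grip_width"])*85,1),"q",np.round(o["joint_pos"],2))
    for x,y,z,a in tg:
        W=Ro.from_euler('z',a,degrees=True)*Ro.from_quat([1,0,0,0])
        print("->",(x,y,z,a),"t",np.round(M.T@(np.array([x,y,z])/1e3-p),4),"r",np.round((R.inv()*W).as_rotvec(degrees=True),2))
E
python3 -c "
from h import *
plan((548.5,-227,130,-17.7),(548.5,-227,21,-17.7))"
```

```text
t 0.5 pos [ 221.2 -584.5  231.3] yaw -69.3 down [-0.      0.0001] F [ 0.5 -0.6 -0.3] T [ 0.01 -0.05  0.04] w 85.1 q [ 1.19  0.33 -0.06  1.46  0.02  1.35 -0.09]
-> (548.5, -227, 130, -17.7) t [-0.2185 -0.4326  0.1013] r [ -0.     0.   -51.57]
-> (548.5, -227, 21, -17.7) t [-0.2185 -0.4326  0.2103] r [ -0.     0.   -51.57]
```

>>> servo_tool(motion=[[1, -0.022, -0.043, 0.01, 0, 0, -8], [1, -0.045, -0.09, 0.02, 0, 0, -17], [1, -0.07, -0.14, 0.03, 0, 0, -25], [1, -0.095, -0.188, 0.04, 0, 0, -33], [1, -0.12, -0.237, 0.05, 0, 0, -40], [1, -0.145, -0.286, 0.06, 0, 0, -46], [1, -0.17, -0.335, 0.08, 0, 0, -51.6], [1, -0.195, -0.384, 0.09, 0, 0, -51.6], [1, -0.2185, -0.4326, 0.101, 0, 0, -51.6], [1, -0.2185, -0.4326, 0.101, 0, 0, -51.6], [1, -0.2185, -0.4326, 0.101, 0, 0, -51.6], [1, -0.2185, -0.4326, 0.101, 0, 0, -51.6]])

```text
clock: 2.0
position: [0.5478, -0.2287, 0.1306]
ee_rot: [0.988, -0.155, 0.0, 0.0]
ft_force: [-0.2, -0.1, 0.3]
grip_width: 0.999
```

```bash
python3 - <<'E'
from h import *
plan((548.5,-227,21,-17.7))
p,d,K,E=look("top"); np.savez("top1.npz",p=p,d=d,K=K,E=E)
p2,d2,K2,E2=look("scene")
# crops
a=cv2.resize(p[210:350,400:560],None,fx=2.5,fy=2.5,interpolation=2); b=cv2.resize(p2[60:200,230:390],None,fx=2.5,fy=2.5,interpolation=2)
cv2.imwrite("pics/c1.png",np.hstack([a,b]))
E
```

```text
t 2.0 pos [ 547.8 -228.7  130.6] yaw -17.8 down [ 0.     -0.0009] F [-0.2 -0.1  0.3] T [ 0.04 -0.02  0.03] w 84.9 q [ 0.67  0.37 -0.44  1.65  0.17  1.15 -0.12]
-> (548.5, -227, 21, -17.7) t [ 1.000e-04 -1.900e-03  1.096e-01] r [ 0.05 -0.02 -0.11]
```

View pics/c1.png

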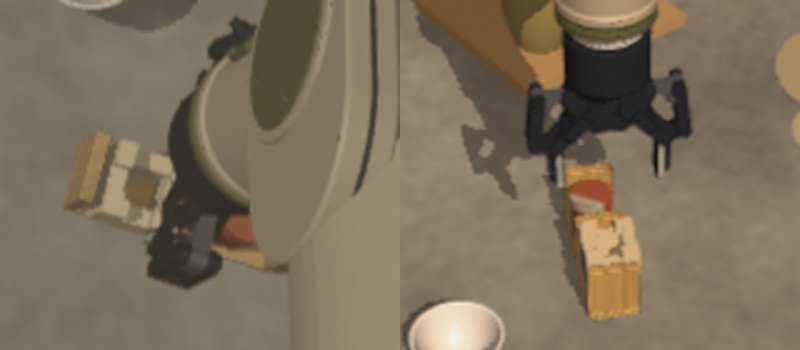

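>>> servo_tool(motion=[[1, 0, -0.001, 0.04, 0, 0, 0], [1, 0, -0.001, 0.075, 0, 0, 0], [1, 0, -0.001, 0.1, 0, 0, 0], [1, 0, -0.001, 0.11, 0, 0, 0], [1, 0, -0.001, 0.11, 0, 0, 0], [0.7, 0, -0.001, 0.11, 0, 0, 0], [0.65, 0, -0.001, 0.11, 0, 0, 0], [0.6, 0, -0.001, 0.11, 0, 0, 0], [0.5, 0, -0.001, 0.11, 0, 0, 0], [0.5, 0, -0.001, 0.11, 0, 0, 0], [0.5, 0, -0.001, 0.11, 0, 0, 0], [0.5, 0, -0.001, 0.11, 0, 0, 0]], grip_force=35)

```text
clock: 3.6
position: [0.5494, -0.2264, 0.0214]
ee_rot: [0.988, -0.154, 0.001, 0.0]
ft_force: [-2.0, 0.0, 7.5]
grip_width: 0.604
```

```bash
python3 -c "
from h import *
plan((548,-228,130,-17.8))"
```

```text
t 3.6 pos [ 549.4 -226.4   21.4] yaw -17.7 down [ 0.0013 -0.0008] F [-2.   0.   7.5] T [0.08 0.33 0.05] w 51.3 q [ 0.64  0.5  -0.41  1.73  0.24  0.95 -0.17]
-> (548, -228, 130, -17.8) t [-0.0007  0.002  -0.1086] r [ 0.02 -0.08  0.12]
```

>>> servo_tool(motion=[[0.5, 0, 0, -0.005, 0, 0, 0], [0.5, 0, 0, -0.02, 0, 0, 0], [0.5, 0, 0, -0.05, 0, 0, 0], [0.5, 0, 0, -0.08, 0, 0, 0], [0.5, 0, 0, -0.1, 0, 0, 0], [0.5, 0, 0, -0.1, 0, 0, 0], [0.5, 0, 0, -0.1, 0, 0, 0]])

```text
clock: 4.47
position: [0.5482, -0.226, 0.1193]
ee_rot: [0.988, -0.154, -0.001, -0.0]
ft_force: [-0.1, 0.8, -2.9]
grip_width: 0.603
```

```bash
python3 -c "
from h import *
plan((500,0,100,0))"
```

```text
t 4.47 pos [ 548.2 -226.   119.3] yaw -17.7 down [-0.0014  0.0005] F [-0.1  0.8 -2.9] T [ 0.    0.04 -0.  ] w 51.3 q [ 0.67  0.39 -0.44  1.66  0.18  1.13 -0.12]
-> (500, 0, 100, 0) t [-0.1145 -0.2007  0.0194] r [-1.000e-02  9.000e-02 -1.767e+01]
```

>>> servo_tool(motion=[[0.5, -0.023, -0.04, 0, 0, 0, -4], [0.5, -0.046, -0.08, 0, 0, 0, -8], [0.5, -0.07, -0.12, 0.01, 0, 0, -12], [0.5, -0.092, -0.16, 0.03, 0, 0, -16], [0.5, -0.1145, -0.2, 0.06, 0, 0, -17.7], [0.5, -0.1145, -0.2007, 0.08, 0, 0, -17.7], [0.5, -0.1145, -0.2007, 0.095, 0, 0, -17.7], [0.5, -0.1145, -0.2007, 0.1, 0, 0, -17.7], [0.5, -0.1145, -0.2007, 0.1, 0, 0, -17.7]])

```text
clock: 5.6
position: [0.5007, -0.0007, 0.0202]
ee_rot: [1.0, -0.0, -0.0, -0.0]
ft_force: [0.7, -0.2, -2.1]
grip_width: 0.603
```

```bash
python3 -c "
from h import *
plan((500,0,13.4,0))"
```

```text
t 5.6 pos [500.7  -0.7  20.2] yaw -0.0 down [-0.0003  0.    ] F [ 0.7 -0.2 -2.1] T [-0.01  0.03 -0.02] w 51.3 q [ 0.43  0.36 -0.59  1.97  0.26  0.89 -0.29]
-> (500, 0, 13.4, 0) t [-0.0007 -0.0007  0.0068] r [-0.    0.02 -0.03]
```

>>> servo_tool(motion=[[0.5, 0, 0, 0.002, 0, 0, 0], [0.5, 0, 0, 0.004, 0, 0, 0], [0.5, 0, 0, 0.0055, 0, 0, 0], [0.5, 0, 0, 0.0065, 0, 0, 0], [0.5, 0, 0, 0.0072, 0, 0, 0], [0.5, 0, 0, 0.0072, 0, 0, 0]])

```text
clock: 6.35
position: [0.5007, -0.0001, 0.0134]
ee_rot: [1.0, 0.0, 0.0, 0.0]
ft_force: [-2.7, 0.3, 3.6]
grip_width: 0.603
```

>>> servo_tool(motion=[[0.65, 0, 0, 0, 0, 0, 0], [0.75, 0, 0, 0, 0, 0, 0], [1, 0, 0, 0, 0, 0, 0], [1, 0, 0, 0, 0, 0, 0], [1, 0, 0, 0, 0, 0, 0], [1, 0, 0, -0.02, 0, 0, 0], [1, 0, 0, -0.05, 0, 0, 0], [1, 0, 0, -0.085, 0, 0, 0], [1, 0, 0, -0.11, 0, 0, 0], [1, 0, 0, -0.12, 0, 0, -10], [1, 0, 0, -0.12, 0, 0, -20], [1, 0, 0, -0.12, 0, 0, -30], [1, 0, 0, -0.12, 0, 0, -40], [1, 0, 0, -0.12, 0, 0, -50], [1, 0, 0, -0.12, 0, 0, -60], [1, 0, 0, -0.12, 0, 0, -70], [1, 0, 0, -0.12, 0, 0, -80], [1, 0, 0, -0.12, 0, 0, -90], [1, 0, 0, -0.12, 0, 0, -90], [1, 0, 0, -0.12, 0, 0, -90]])

```text
clock: 8.85
position: [0.5006, -0.0002, 0.1331]
ee_rot: [0.708, 0.706, -0.0, 0.0]
ft_force: [-0.0, -0.5, 0.3]
grip_width: 1.002
```

```bash
python3 - <<'E'
from h import *
plan((500.5,-0.5,17,90))
for n in("top","scene"):
    p,d,K,E=look(n); np.savez(n+"2.npz",p=p,d=d,K=K,E=E); net(n,"spacer")
    f=np.load(n+"2.npz"); print(fit([f],MODEL["spacer"],(500,0,0),0))
    if n=="scene": cv2.imwrite("pics/c2.png",cv2.resize(p[120:300,300:540],None,fx=2.5,fy=2.5,interpolation=2))
E
```

```text
t 8.85 pos [ 5.006e+02 -2.000e-01  1.331e+02] yaw 89.8 down [ 0.     -0.0001] F [-0.  -0.5  0.3] T [-0.01 -0.03 -0.07] w 85.2 q [ 0.65  0.23 -0.82  1.87  0.19  1.12  1.33]
-> (500.5, -0.5, 17, 90) t [-3.000e-04 -1.000e-04  1.161e-01] r [ 0.   0.  -0.2]
top spacer [0.6409 0.0618 0.045 ] 0.68
(array([506.5,  40.3,  12. ]), np.float64(15.43))
scene spacer [0.5046 0.0055 0.0454] 0.57
(array([502.6,  -8.8,  -8. ]), np.float64(34.45))
```

View pics/c2.png

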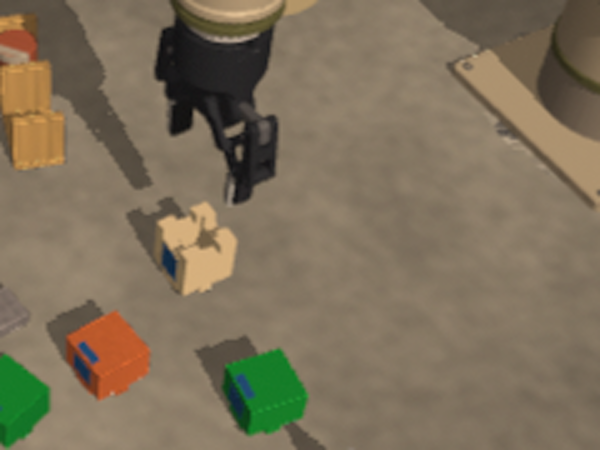

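>>> servo_tool(motion=[[1, 0, 0, 0.04, 0, 0, -0.2], [1, 0, 0, 0.08, 0, 0, -0.2], [1, 0, 0, 0.105, 0, 0, -0.2], [1, 0, 0, 0.116, 0, 0, -0.2], [1, 0, 0, 0.116, 0, 0, -0.2], [0.75, 0, 0, 0.116, 0, 0, -0.2], [0.7, 0, 0, 0.116, 0, 0, -0.2], [0.65, 0, 0, 0.116, 0, 0, -0.2], [0.62, 0, 0, 0.116, 0, 0, -0.2], [0.58, 0, 0, 0.116, 0, 0, -0.2], [0.5, 0, 0, 0.116, 0, 0, -0.2], [0.5, 0, 0, 0.116, 0, 0, -0.2], [0.5, 0, 0, 0.116, 0, 0, -0.2]], grip_force=35)

```text
clock: 10.68
position: [0.5011, -0.0007, 0.0176]
ee_rot: [0.706, 0.708, -0.0, 0.001]
ft_force: [-1.0, -3.9, 6.1]
grip_width: 0.607
```

```bash
python3 -c "
from h import *
plan()"
```

```text
t 10.68 pos [501.1  -0.7  17.6] yaw 90.2 down [ 0.0008 -0.0009] F [-1.  -3.9  6.1] T [-0.75  0.2   0.03] w 51.6 q [ 0.57  0.41 -0.75  1.96  0.35  0.9   1.21]
```

>>> servo_tool(motion=[[0.5, 0, 0, -0.005, 0, 0, 0], [0.5, 0, 0, -0.03, 0, 0, 0], [0.5, 0, 0, -0.07, 0, 0, 0], [0.5, 0, 0, -0.11, 0, 0, 0], [0.5, 0, 0, -0.135, 0, 0, 0], [0.5, 0, 0, -0.135, 0, 0, 0], [0.5, 0, 0, -0.135, 0, 0, 0]])

```text
clock: 11.55
position: [0.4998, -0.0001, 0.1509]
ee_rot: [0.706, 0.709, -0.001, -0.001]
ft_force: [0.1, 0.2, -3.0]
grip_width: 0.605
```

```bash
python3 - <<'E'
from h import *
plan((551.8,288.8,150,104.8))
for n in("top","scene"):
    p,d,K,E=look(n); P=cloud(d,K,E)
    hsv=cv2.cvtColor(p,cv2.COLOR_BGR2HSV)
    m=(np.abs(P[...,0]-.501)<.06)&(np.abs(P[...,1])<.06)&(P[...,2]>.185)&(P[...,2]<.2)&(hsv[...,2]>110)
    q=P[m]; print(n,len(q),q.mean(0).round(4) if len(q) else "")
    if n=="scene": cv2.imwrite("pics/c3.png",cv2.resize(p[80:240,320:480],None,fx=3,fy=3,interpolation=2))
E
```

```text
t 11.55 pos [ 4.998e+02 -1.000e-01  1.509e+02] yaw 90.2 down [-0.0017  0.0001] F [ 0.1  0.2 -3. ] T [-0.06  0.04 -0.01] w 51.4 q [ 0.67  0.21 -0.84  1.85  0.17  1.15  1.35]
-> (551.8, 288.8, 150, 104.8) t [0.2887 0.0532 0.0008] r [ -0.09  -0.02 -14.56]
top 0 
scene 150 [0.5167 0.0012 0.192 ]
```

View pics/c3.png

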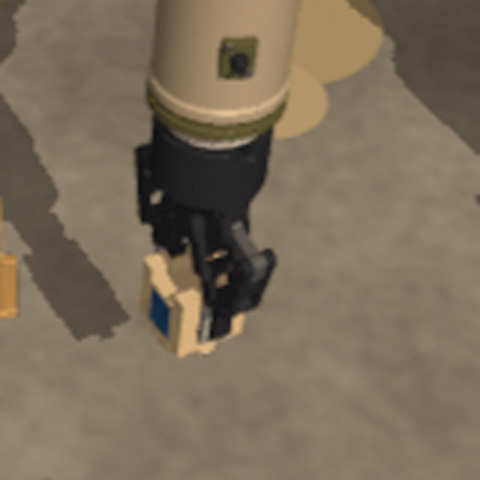

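```bash
python3 - <<'E'
from h import *
p,d,K,E=look("scene"); P=cloud(d,K,E); hsv=cv2.cvtColor(p,cv2.COLOR_BGR2HSV)
b=(hsv[...,0]>95)&(hsv[...,0]<130)&(hsv[...,1]>120)&(d>0)
q=P[b&(P[...,2]>.13)&(np.abs(P[...,1])<.04)&(P[...,0]<.56)]; print(len(q),np.median(q,0),q.std(0))
# cream +x face
m=(np.abs(P[...,1])<.03)&(P[...,2]>.145)&(P[...,2]<.19)&(P[...,0]>.515)&(P[...,0]<.54); q=P[m]; print(len(q),np.median(q,0))
# plates of stand: cap faces for bias: cap blue front
q=P[b&(np.abs(P[...,1]-.06)<.03)&(np.abs(P[...,0]-.65)<.02)&(P[...,2]<.042)]; print("cap blue",len(q),np.median(q,0))
E
```

```text
45 [0.5261252  0.00187164 0.16860304] [0.00075682 0.00538234 0.00684399]
313 [0.52527312 0.0039087  0.169586  ]
cap blue 21 [0.65218754 0.06292511 0.03194427]
```

>>> servo_tool(motion=[[0.5, 0.045, 0.008, 0, 0, 0, -2], [0.5, 0.09, 0.016, 0, 0, 0, -4.5], [0.5, 0.135, 0.025, 0, 0, 0, -7], [0.5, 0.18, 0.033, 0, 0, 0, -9.5], [0.5, 0.225, 0.041, 0, 0, 0, -12], [0.5, 0.265, 0.049, 0, 0, 0, -14], [0.5, 0.2887, 0.0532, 0, 0, 0, -14.6], [0.5, 0.2887, 0.0532, 0, 0, 0, -14.6], [0.5, 0.2887, 0.0532, 0.02, 0, 0, -14.6], [0.5, 0.2887, 0.0532, 0.02, 0, 0, -14.6]])

```text
clock: 12.95
position: [0.552, 0.2865, 0.1293]
ee_rot: [0.611, 0.792, -0.002, -0.0]
ft_force: [-0.1, 0.2, -1.6]
grip_width: 0.609
```

```bash
python3 - <<'E'
from h import *
plan((551.8,288.8,60,104.8))
p,d,K,E=look("scene"); np.savez("scene3.npz",p=p,d=d,K=K,E=E)
P=cloud(d,K,E); hsv=cv2.cvtColor(p,cv2.COLOR_BGR2HSV)
b=(hsv[...,0]>95)&(hsv[...,0]<130)&(hsv[...,1]>120)&(d>0)
c=np.array([.5518,.2888,0]); a=np.radians(14.8); R=np.array([[np.cos(a),-np.sin(a),0],[np.sin(a),np.cos(a),0],[0,0,1]])
Q=(P-c)@R
for lo,hi in((.09,.2),(.06,.085)):
    q=Q[b&(Q[...,2]>lo)&(Q[...,2]<hi)&(np.abs(Q[...,1])<.04)&(np.abs(Q[...,0])<.06)]; print(len(q),np.median(q,0).round(4),q.min(0).round(4),q.max(0).round(4))
cv2.imwrite("pics/c4.png",cv2.resize(p[200:380,350:530],None,fx=3,fy=3,interpolation=2))
E
```

```text
t 12.95 pos [552.  286.5 129.3] yaw 104.7 down [-0.0033 -0.0027] F [-0.1  0.2 -1.6] T [-0.05  0.06  0.03] w 51.7 q [ 0.1   0.56 -0.88  1.55  0.45  1.25  0.98]
-> (551.8, 288.8, 60, 104.8) t [0.0024 0.0007 0.0693] r [-0.22  0.1  -0.06]
87 [ 0.0252 -0.002   0.1446] [ 0.0235 -0.0132  0.1318] [0.0276 0.0089 0.1573]
125 [0.036  0.0002 0.077 ] [ 0.0303 -0.0258  0.0717] [0.0412 0.0252 0.0803]
```

View pics/c4.png

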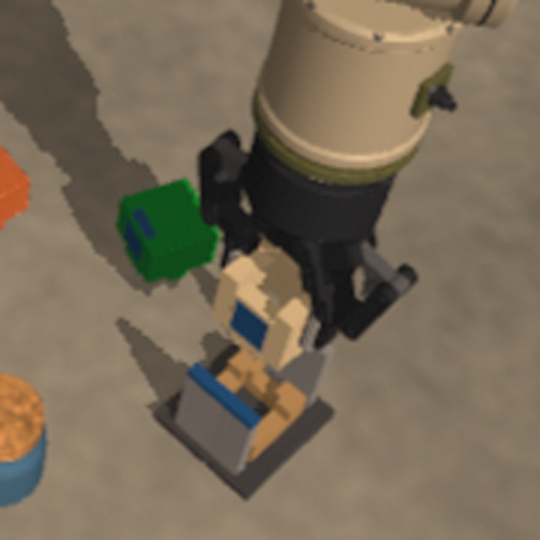

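>>> servo_tool(motion=[[0.5, 0.0022, 0.0007, 0.02, -0.1, 0.1, 0], [0.5, 0.0022, 0.0007, 0.045, -0.2, 0.1, 0], [0.5, 0.0022, 0.0007, 0.06, -0.2, 0.1, 0], [0.5, 0.0022, 0.0007, 0.07, -0.2, 0.1, 0], [0.5, 0.0022, 0.0007, 0.073, -0.2, 0.1, 0], [0.5, 0.0022, 0.0007, 0.073, -0.2, 0.1, 0], [0.5, 0.0022, 0.0007, 0.073, -0.2, 0.1, 0]])

```text
clock: 13.88
position: [0.5532, 0.2913, 0.0598]
ee_rot: [0.61, 0.792, 0.002, 0.001]
ft_force: [-0.2, 0.3, -2.3]
grip_width: 0.605
```

```bash
cat >> h.py <<'E'
def stand_check(c=(551.8,289.0),yaw=14.8):
    a=np.radians(yaw); R=np.array([[np.cos(a),-np.sin(a)],[np.sin(a),np.cos(a)]])
    print("tcp in stand mm",((np.array(monitor.get_obs()["position"][:2])*1e3-c)@R).round(2))
    for n in("scene",):
        p,d,K,E=look(n); P=cloud(d,K,E)*1e3; hsv=cv2.cvtColor(p,cv2.COLOR_BGR2HSV)
        b=(hsv[...,0]>95)&(hsv[...,0]<130)&(hsv[...,1]>120)&(d>0)
        Q=P.copy(); Q[...,:2]=(P[...,:2]-c)@R
        m=b&(np.abs(Q[...,1])<45)&(np.abs(Q[...,0])<60)&(Q[...,2]>20)
        for lo,hi in((15,30),(30.1,45)):
            q=Q[m&(Q[...,0]>lo)&(Q[...,0]<hi)]
            if len(q): print(n,lo,len(q),np.median(q,0).round(1),q.min(0).round(1),q.max(0).round(1))
        return p
E
python3 -c "
from h import *
plan((551.8,289,45,104.8)); stand_check()"
```

```text
t 13.88 pos [553.2 291.3  59.8] yaw 104.8 down [0.0039 0.003 ] F [-0.2  0.3 -2.3] T [0.02 0.02 0.02] w 51.4 q [ 0.07  0.63 -0.84  1.61  0.51  1.13  0.93]
-> (551.8, 289, 45, 104.8) t [-0.0019 -0.002   0.0148] r [ 0.26 -0.11  0.02]
tcp in stand mm [1.9 1.9]
scene 15 53 [27.4  1.4 79. ] [25.7 -9.1 68.4] [29.5 11.8 88. ]
scene 30.1 124 [35.8  0.6 76.9] [ 30.5 -26.4  73. ] [41.1 24.8 80.4]
```

>>> servo_tool(motion=[[0.5, 0, 0, 0, 0, 0, 0], [0.5, 0, 0, 0, 0, 0, 0], [0.5, 0, 0, 0, 0, 0, 0], [0.5, 0, 0, 0, 0, 0, 0]])

```text
clock: 14.42
position: [0.5528, 0.2911, 0.0591]
ee_rot: [0.61, 0.792, 0.002, 0.0]
ft_force: [-0.1, 0.4, -2.1]
grip_width: 0.604
```

```bash
python3 -c "
from h import *
plan((551.8,289,47,104.8)); stand_check()"
```

```text
t 14.43 pos [552.8 291.1  59.1] yaw 104.8 down [0.003  0.0025] F [-0.1  0.4 -2.1] T [-0.    0.    0.02] w 51.3 q [ 0.07  0.63 -0.84  1.61  0.51  1.13  0.93]
-> (551.8, 289, 47, 104.8) t [-0.0018 -0.0015  0.0121] r [ 0.2  -0.09  0.03]
tcp in stand mm [1.5  1.75]
scene 15 52 [27.   0.9 78.2] [25.4 -9.2 67.7] [28.9 12.2 87. ]
scene 30.1 125 [35.8  0.5 77. ] [ 30.8 -25.8  73.7] [40.6 25.  81.4]
```

>>> servo_tool(motion=[[0.5, -0.0015, -0.001, 0.003, 0.1, -0.05, 0], [0.5, -0.0015, -0.001, 0.006, 0.1, -0.05, 0], [0.5, -0.0015, -0.001, 0.008, 0.1, -0.05, 0], [0.5, -0.0015, -0.001, 0.008, 0.1, -0.05, 0], [0.5, -0.0015, -0.001, 0.008, 0.1, -0.05, 0], [0.5, -0.0015, -0.001, 0.008, 0.1, -0.05, 0], [0.5, -0.0015, -0.001, 0.008, 0.1, -0.05, 0], [0.5, -0.0015, -0.001, 0.008, 0.1, -0.05, 0]])

```text
clock: 15.48
position: [0.5522, 0.2894, 0.0511]
ee_rot: [0.61, 0.792, 0.001, 0.0]
ft_force: [0.5, -0.1, -2.6]
grip_width: 0.606
```

```bash
python3 -c "
from h import *
plan((551.8,289,47,104.8)); p=stand_check()
cv2.imwrite('pics/c5.png',cv2.resize(p[270:370,390:470],None,fx=6,fy=6,interpolation=2))"
```

```text
t 15.47 pos [552.2 289.4  51.1] yaw 104.8 down [0.0016 0.0013] F [ 0.5 -0.1 -2.6] T [ 0.01  0.01 -0.03] w 51.5 q [ 0.07  0.64 -0.84  1.62  0.52  1.12  0.93]
-> (551.8, 289, 47, 104.8) t [-0.0003 -0.0005  0.0041] r [ 0.11 -0.05  0.03]
tcp in stand mm [0.54 0.29]
scene 15 33 [25.9  0.1 73.2] [ 24.1 -11.3  65.7] [27.9  9.8 78. ]
scene 30.1 126 [35.6  0.5 76.8] [ 30.1 -26.5  72.7] [41.1 25.2 80.1]
```

View pics/c5.png

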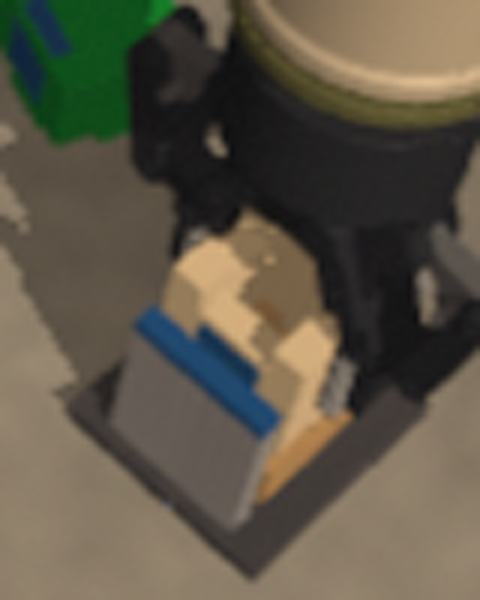

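>>> servo_tool(motion=[[0.5, -0.0003, -0.0003, 0.0015, 0.05, 0, 0], [0.5, -0.0003, -0.0004, 0.003, 0.1, 0, 0], [0.5, -0.0003, -0.0004, 0.004, 0.1, 0, 0], [0.5, -0.0003, -0.0004, 0.005, 0.1, 0, 0], [0.5, -0.0003, -0.0004, 0.006, 0.1, 0, 0], [0.5, -0.0003, -0.0004, 0.0065, 0.1, 0, 0], [0.5, -0.0003, -0.0004, 0.0065, 0.1, 0, 0]])

```text
clock: 16.4
position: [0.5519, 0.289, 0.0446]
ee_rot: [0.61, 0.792, 0.0, -0.0]
ft_force: [0.2, 0.7, -3.9]
grip_width: 0.605
```

```bash
python3 -c "
from h import *
plan((551.8,289,37.6,104.8)); p=stand_check()"
```

```text
t 16.4 pos [551.9 289.   44.6] yaw 104.8 down [-0.0002  0.0008] F [ 0.2  0.7 -3.9] T [-0.02 -0.03  0.05] w 51.4 q [ 0.07  0.65 -0.83  1.62  0.52  1.11  0.92]
-> (551.8, 289, 37.6, 104.8) t [ 0.     -0.0001  0.007 ] r [ 0.   -0.05  0.03]
tcp in stand mm [ 0.12 -0.02]
scene 15 17 [25.8  0.3 70.3] [ 23.8 -10.8  65.1] [27.5  9.9 72.6]
scene 30.1 125 [36.   0.2 76.8] [ 30.9 -25.8  72.7] [41.6 25.  81.5]
```

Lugs are 3 mm into the notches with no contact; continue.

>>> servo_tool(motion=[[0.5, 0, 0, 0.001, 0, 0, 0], [0.5, 0, 0, 0.002, 0, 0, 0], [0.5, 0, 0, 0.003, 0, 0, 0], [0.5, 0, 0, 0.004, 0, 0, 0], [0.5, 0, 0, 0.005, 0, 0, 0], [0.5, 0, 0, 0.0058, 0, 0, 0], [0.5, 0, 0, 0.0065, 0, 0, 0], [0.5, 0, 0, 0.007, 0, 0, 0], [0.5, 0, 0, 0.0075, 0, 0, 0], [0.5, 0, 0, 0.0075, 0, 0, 0]])

```text
clock: 17.7
position: [0.5519, 0.289, 0.0377]
ee_rot: [0.61, 0.792, 0.0, -0.0]
ft_force: [-3.6, -2.6, 4.9]
grip_width: 0.605
```

```bash
python3 -c "
from h import *
plan((551.8,289,37.6,104.8))"
```

```text
t 17.7 pos [551.9 289.   37.7] yaw 104.8 down [0.     0.0004] F [-3.6 -2.6  4.9] T [-0.58  0.65 -0.01] w 51.4 q [ 0.06  0.65 -0.83  1.63  0.53  1.1   0.92]
-> (551.8, 289, 37.6, 104.8) t [ 0.     -0.0001  0.0001] r [ 0.01 -0.02  0.03]
```

>>> servo_tool(motion=[[0.64, 0, 0, -0.0005, 0, 0, 0], [0.75, 0, 0, -0.0005, 0, 0, 0], [1, 0, 0, -0.0005, 0, 0, 0], [1, 0, 0, -0.0005, 0, 0, 0], [1, 0, 0, -0.0005, 0, 0, 0], [1, 0, 0, -0.02, 0, 0, 0], [1, 0, 0, -0.05, 0, 0, 0], [1, 0, 0, -0.085, 0, 0, 0], [1, 0, 0, -0.11, 0, 0, 0], [1, 0, 0, -0.11, 0, 0, 0], [1, 0, 0, -0.11, 0, 0, 0]])

```text
clock: 19.08
position: [0.5518, 0.2887, 0.1471]
ee_rot: [0.61, 0.792, 0.0, -0.0]
ft_force: [1.0, -0.0, 0.1]
grip_width: 1.0
```

```bash
python3 -c "
from h import *
plan((626.2,60,120,95.3),(626.2,60,10,95.3))"
```

```text
t 19.07 pos [551.8 288.7 147.1] yaw 104.8 down [-0.0001  0.0005] F [ 1.  -0.   0.1] T [ 0.03  0.01 -0.01] w 85.0 q [ 0.11  0.54 -0.89  1.54  0.43  1.27  0.98]
-> (626.2, 60, 120, 95.3) t [-0.2402  0.0134  0.027 ] r [-0.   -0.03  9.53]
-> (626.2, 60, 10, 95.3) t [-0.2402  0.0134  0.137 ] r [-0.   -0.03  9.53]
```

>>> servo_tool(motion=[[1, -0.04, 0.002, 0, 0, 0, 2], [1, -0.09, 0.005, 0, 0, 0, 4], [1, -0.14, 0.008, 0.01, 0, 0, 6], [1, -0.19, 0.011, 0.02, 0, 0, 8], [1, -0.225, 0.0134, 0.027, 0, 0, 9.5], [1, -0.2402, 0.0134, 0.027, 0, 0, 9.5], [1, -0.2402, 0.0134, 0.027, 0, 0, 9.5], [1, -0.2402, 0.0134, 0.027, 0, 0, 9.5], [1, -0.2402, 0.0134, 0.027, 0, 0, 9.5]])

```text
clock: 20.2
position: [0.6261, 0.0621, 0.1203]
ee_rot: [0.672, 0.74, 0.001, -0.0]
ft_force: [0.3, 0.3, 0.3]
grip_width: 0.999
```

```bash
python3 - <<'E'
from h import *
plan((626.2,60,10,95.3))
for n in("top","scene"):
    p,d,K,E=look(n); np.savez(n+"4.npz",p=p,d=d,K=K,E=E)
T,S=[np.load(n+"4.npz") for n in("top","scene")]
print("cap",fit([S],MODEL["cap"],(626,60,5)))
for n,f in(("top",[T]),("scene",[S]),("both",[T,S])): print("spacer in stand",n,fit(f,MODEL["spacer"],(552,289,15),.020))
P=cloud(S["d"],S["K"],S["E"]); m=(np.hypot(P[...,0]-.552,P[...,1]-.289)<.03)&(P[...,2]>.06); print("top z scene",np.percentile(P[m][:,2],[50,80,95]).round(4))
P=cloud(T["d"],T["K"],T["E"]); m=(np.hypot(P[...,0]-.552,P[...,1]-.289)<.03)&(P[...,2]>.06); print("top z top",np.percentile(P[m][:,2],[50,80,95]).round(4))
a=cv2.resize(T["p"][230:330,120:220],(396,396)); b=cv2.resize(S["p"][270:370,380:480],(396,396)); cv2.imwrite("pics/c6.png",np.hstack([a,b]))
E
```

```text
t 20.2 pos [626.1  62.1 120.3] yaw 95.5 down [0.0002 0.0014] F [0.3 0.3 0.3] T [ 0.01 -0.02 -0.04] w 84.9 q [ 0.43  0.55 -0.8   1.55  0.41  1.22  1.22]
-> (626.2, 60, 10, 95.3) t [-2.300e-03 -1.000e-04  1.103e-01] r [ 0.02 -0.08  0.18]
cap (array([626.4,  59.2,   5.9]), np.float64(26.45))
spacer in stand top (array([551.6, 287.7,  14.8]), np.float64(41.53))
spacer in stand scene (array([556.3, 290.5,  12.4]), np.float64(44.19))
spacer in stand both (array([551.3, 288.4,  14.6]), np.float64(74.11))
top z scene [0.0716 0.0803 0.0822]
top z top [0.0702 0.0792 0.0808]
```

View pics/c6.png

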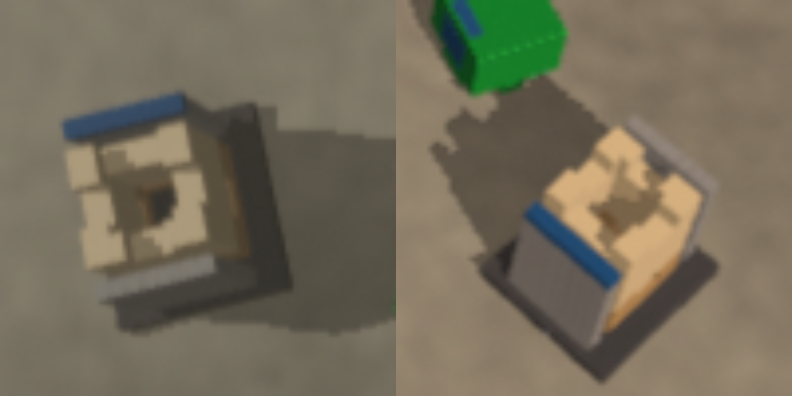

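>>> servo_tool(motion=[[1, -0.001, 0, 0.04, 0, 0, 0.1], [1, -0.0015, 0, 0.08, 0, 0, 0.1], [1, -0.0015, 0, 0.1, 0, 0, 0.1], [1, -0.0015, 0, 0.11, 0, 0, 0.1], [1, -0.0015, 0, 0.11, 0, 0, 0.1], [0.75, -0.0015, 0, 0.11, 0, 0, 0.1], [0.7, -0.0015, 0, 0.11, 0, 0, 0.1], [0.65, -0.0015, 0, 0.11, 0, 0, 0.1], [0.62, -0.0015, 0, 0.11, 0, 0, 0.1], [0.58, -0.0015, 0, 0.11, 0, 0, 0.1], [0.5, -0.0015, 0, 0.11, 0, 0, 0.1], [0.5, -0.0015, 0, 0.11, 0, 0, 0.1], [0.5, -0.0015, 0, 0.11, 0, 0, 0.1]])

```text
clock: 21.92
position: [0.6268, 0.0592, 0.0104]
ee_rot: [0.674, 0.739, 0.001, -0.0]
ft_force: [-1.6, 1.4, 5.6]
grip_width: 0.604
```

```bash
python3 -c "
from h import *
plan()"
```

```text
t 21.93 pos [626.8  59.2  10.4] yaw 95.2 down [0.0005 0.0011] F [-1.6  1.4  5.6] T [ 0.23  0.14 -0.01] w 51.4 q [ 0.39  0.67 -0.74  1.62  0.51  1.04  1.16]
```

>>> servo_tool(motion=[[0.5, 0, 0, -0.005, 0, 0, 0], [0.5, 0, 0, -0.03, 0, 0, 0], [0.5, 0, 0, -0.07, 0, 0, 0], [0.5, 0, 0, -0.11, 0, 0, 0], [0.5, 0, 0, -0.135, 0, 0, 0], [0.5, 0, 0, -0.135, 0, 0, 0], [0.5, 0, 0, -0.135, 0, 0, 0], [0.5, 0, 0, -0.135, 0, 0, 0]])

```text
clock: 22.92
position: [0.6257, 0.0583, 0.1432]
ee_rot: [0.674, 0.739, -0.001, -0.001]
ft_force: [-0.6, 0.4, -2.1]
grip_width: 0.601
```

```bash
python3 -c "
from h import *
plan((551.9,289,130,104.8))"
```

```text
t 22.93 pos [625.7  58.3 143.2] yaw 95.2 down [-0.0027  0.0006] F [-0.6  0.4 -2.1] T [0.02 0.02 0.03] w 51.1 q [ 0.44  0.53 -0.81  1.52  0.39  1.26  1.23]
-> (551.9, 289, 130, 104.8) t [ 0.2364 -0.0525  0.0135] r [-0.15 -0.06 -9.57]
```

>>> servo_tool(motion=[[0.5, 0.04, -0.009, 0, 0, 0, -2], [0.5, 0.085, -0.019, 0, 0, 0, -4], [0.5, 0.13, -0.029, 0, 0, 0, -6], [0.5, 0.175, -0.039, 0, 0, 0, -8], [0.5, 0.21, -0.047, 0, 0, 0, -9], [0.5, 0.2355, -0.0525, 0, 0, 0, -9.6], [0.5, 0.2355, -0.0525, 0.01, 0, 0, -9.6], [0.5, 0.2355, -0.0525, 0.02, 0, 0, -9.6], [0.5, 0.2355, -0.0525, 0.03, 0, 0, -9.6], [0.5, 0.2355, -0.0525, 0.035, 0, 0, -9.6], [0.5, 0.2355, -0.0525, 0.035, 0, 0, -9.6], [0.5, 0.2355, -0.0525, 0.035, 0, 0, -9.6], [0.5, 0.2355, -0.0525, 0.035, 0, 0, -9.6], [0.5, 0.2355, -0.0525, 0.035, 0, 0, -9.6]])

```text
clock: 24.68
position: [0.5529, 0.2885, 0.1103]
ee_rot: [0.61, 0.792, 0.0, -0.0]
ft_force: [0.1, 0.0, -2.5]
grip_width: 0.604
```

```bash
python3 -c "
from h import *
plan((551.9,289,92,104.8)); p=stand_check()
cv2.imwrite('pics/c7.png',cv2.resize(p[250:370,380:480],None,fx=5,fy=5,interpolation=2))"
```

```text
t 24.68 pos [552.9 288.5 110.3] yaw 104.8 down [0.0002 0.001 ] F [ 0.1  0.  -2.5] T [-0.04 -0.01  0.04] w 51.4 q [ 0.1   0.58 -0.88  1.57  0.46  1.21  0.96]
-> (551.9, 289, 92, 104.8) t [ 0.0007 -0.0008  0.0183] r [ 0.03 -0.05  0.03]
tcp in stand mm [ 0.92 -0.75]
scene 15 93 [ 25.7  -1.1 137.3] [ 16.  -11.8 121.6] [ 28.9   9.3 151.6]
scene 30.1 125 [35.9  0.2 77.1] [ 30.3 -25.8  72.6] [40.8 25.2 81.3]
```

View pics/c7.png

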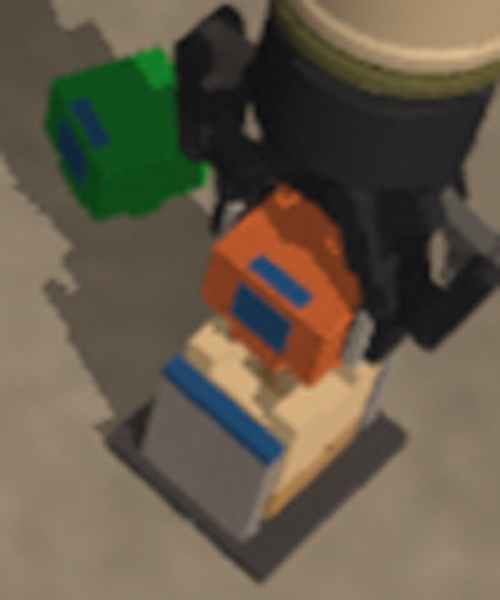

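>>> servo_tool(motion=[[0.5, 0.0006, -0.0006, 0.004, 0, 0, 0], [0.5, 0.0006, -0.0006, 0.009, 0, 0, 0], [0.5, 0.0006, -0.0006, 0.013, 0, 0, 0], [0.5, 0.0006, -0.0006, 0.016, 0, 0, 0], [0.5, 0.0006, -0.0006, 0.0165, 0, 0, 0], [0.5, 0.0006, -0.0006, 0.0165, 0, 0, 0], [0.5, 0.0006, -0.0006, 0.0165, 0, 0, 0], [0.5, 0.0006, -0.0006, 0.0165, 0, 0, 0]])

```text
clock: 25.72
position: [0.5521, 0.2889, 0.0937]
ee_rot: [0.61, 0.792, 0.0, -0.0]
ft_force: [0.3, 0.4, -2.1]
grip_width: 0.602
```

```bash
python3 - <<'E'
from h import *
plan((551.9,289,90.4,104.8)); p=stand_check()
d,K,E=[look("scene")[i] for i in(1,2,3)]; P=cloud(d,K,E)*1e3; c=(551.8,289.);a=np.radians(14.8); R=np.array([[np.cos(a),-np.sin(a)],[np.sin(a),np.cos(a)]])
P[...,:2]=(P[...,:2]-c)@R
m=(np.abs(P[...,1])<20)&(P[...,0]>20)&(P[...,0]<31)&(P[...,2]>98)&(P[...,2]<122); print("cap +x face",m.sum(),np.median(P[m],0).round(2))
m=(np.abs(P[...,1])<30)&(P[...,0]>32)&(P[...,0]<48)&(P[...,2]>20)&(P[...,2]<70); print("plate outer (40)",m.sum(),np.median(P[m],0).round(2))
E
```

```text
t 25.73 pos [552.1 288.9  93.7] yaw 104.8 down [0.     0.0008] F [ 0.3  0.4 -2.1] T [-0.    0.02 -0.06] w 51.2 q [ 0.09  0.59 -0.87  1.59  0.48  1.19  0.95]
-> (551.9, 289, 90.4, 104.8) t [ 0.0002 -0.0002  0.0033] r [ 0.01 -0.05  0.02]
tcp in stand mm [ 0.26 -0.21]
scene 15 82 [ 25.5  -0.4 118. ] [ 15.3 -10.6 104.4] [ 27.3   9.8 132.7]
scene 30.1 125 [36.1  0.5 77.1] [ 30.6 -25.5  72.6] [41.  25.1 81.9]
cap +x face 143 [ 25.49   0.51 111.18]
plate outer (40) 353 [39.38  0.91 46.11]
```

>>> servo_tool(motion=[[0.5, 0.0001, 0, 0.001, 0, 0, 0], [0.5, 0.0001, 0, 0.002, 0, 0, 0], [0.5, 0.0001, 0, 0.003, 0, 0, 0], [0.5, 0.0001, 0, 0.004, 0, 0, 0], [0.5, 0.0001, 0, 0.005, 0, 0, 0], [0.5, 0.0001, 0, 0.006, 0, 0, 0], [0.5, 0.0001, 0, 0.0065, 0, 0, 0], [0.5, 0.0001, 0, 0.0065, 0, 0, 0]])

```text
clock: 26.92
position: [0.552, 0.2889, 0.0871]
ee_rot: [0.61, 0.792, 0.0, -0.0]
ft_force: [0.4, -0.7, -2.4]
grip_width: 0.601
```

```bash
python3 -c "
from h import *
plan((551.9,289,80.4,104.8))"
```

```text
t 26.93 pos [552.  288.9  87.1] yaw 104.8 down [-0.0002  0.0007] F [ 0.4 -0.7 -2.4] T [-0.05  0.01  0.04] w 51.1 q [ 0.09  0.6  -0.86  1.59  0.48  1.18  0.95]
-> (551.9, 289, 80.4, 104.8) t [ 0.0001 -0.0001  0.0067] r [ 0.   -0.04  0.03]
```

In the notches, no contact; continue home.

>>> servo_tool(motion=[[0.5, 0, 0, 0.001, 0, 0, 0], [0.5, 0, 0, 0.002, 0, 0, 0], [0.5, 0, 0, 0.003, 0, 0, 0], [0.5, 0, 0, 0.004, 0, 0, 0], [0.5, 0, 0, 0.005, 0, 0, 0], [0.5, 0, 0, 0.0058, 0, 0, 0], [0.5, 0, 0, 0.0064, 0, 0, 0], [0.5, 0, 0, 0.0068, 0, 0, 0], [0.5, 0, 0, 0.0072, 0, 0, 0], [0.5, 0, 0, 0.0072, 0, 0, 0]])

```text
clock: 28.18
position: [0.552, 0.289, 0.0804]
ee_rot: [0.61, 0.792, 0.0, -0.0]
ft_force: [-3.3, -2.6, 5.3]
grip_width: 0.607
```

```bash
python3 -c "
from h import *
plan((551.9,289,80.4,104.8))"
```

```text
t 28.18 pos [552.  289.   80.4] yaw 104.8 down [0.0001 0.0006] F [-3.3 -2.6  5.3] T [-0.57  0.67 -0.02] w 51.6 q [ 0.08  0.61 -0.86  1.6   0.49  1.17  0.94]
-> (551.9, 289, 80.4, 104.8) t [ 0.     -0.0001 -0.    ] r [ 0.01 -0.03  0.03]
```

Seated at the expected height, with the same contact signature. Release and retreat.

>>> servo_tool(motion=[[0.64, 0, 0, -0.0005, 0, 0, 0], [0.75, 0, 0, -0.0005, 0, 0, 0], [1, 0, 0, -0.0005, 0, 0, 0], [1, 0, 0, -0.0005, 0, 0, 0], [1, 0, 0, -0.0005, 0, 0, 0], [1, 0, 0, -0.02, 0, 0, 0], [1, 0, 0, -0.05, 0, 0, 0], [1, 0, 0, -0.09, 0, 0, 0], [1, -0.04, 0, -0.11, 0, 0, 0], [1, -0.1, 0, -0.11, 0, 0, 0], [1, -0.15, 0, -0.11, 0, 0, 0], [1, -0.15, 0, -0.11, 0, 0, 0], [1, -0.15, 0, -0.11, 0, 0, 0]])

```text
clock: 29.8
position: [0.5903, 0.1447, 0.1909]
ee_rot: [0.61, 0.793, 0.001, -0.0]
ft_force: [-0.2, -0.2, -0.2]
grip_width: 1.003
```

```bash
python3 - <<'E'
from h import *
plan()
for n in("top","scene"):
    p,d,K,E=look(n); np.savez(n+"5.npz",p=p,d=d,K=K,E=E)
    P=cloud(d,K,E); m=(np.hypot(P[...,0]-.552,P[...,1]-.289)<.022)&(P[...,2]>.1)&(P[...,2]<.13); print(n,"cap top z (exp .116)",m.sum(),np.median(P[m][:,2]).round(4))
T,S=[np.load(n+"5.npz") for n in("top","scene")]
for n,f in(("top",[T]),("scene",[S]),("both",[T,S])): print("cap",n,fit(f,MODEL["cap"],(552,289,15),.070))
a=cv2.resize(T["p"][220:320,110:210],(396,396)); b=cv2.resize(S["p"][250:370,370:490],(396,396)); cv2.imwrite("pics/c8.png",np.hstack([a,b]))
E
```

```text
t 29.8 pos [590.3 144.7 190.9] yaw 104.9 down [0.0007 0.0016] F [-0.2 -0.2 -0.2] T [ 0.02 -0.02  0.04] w 85.2 q [ 0.37  0.46 -0.9   1.53  0.37  1.33  1.26]
top cap top z (exp .116) 184 0.1152
scene cap top z (exp .116) 405 0.1166
cap top (array([551.9, 288.9,  14.5]), np.float64(9.43))
cap scene (array([551.9, 288.8,  14.3]), np.float64(26.07))
cap both (array([551.9, 288.8,  14.3]), np.float64(35.49))
```

View pics/c8.png

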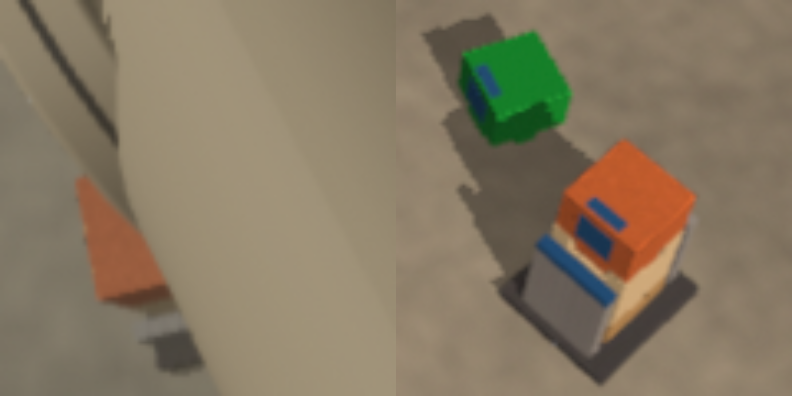

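The right half shows the cap fully seated on the spacer, with its blue marks facing the blue guard plate and the gripper clear.

```bash
python3 -c "
from h import *
print(ticket.hand_in())"
```

```text
the job is handed in; nothing more can be done
None
```

The kiln prop is built and the job is handed in, at about 30 s on the robot's clock.

**What I did**
- **Spacer:** I took it out of the rack by its ±x faces, stood it upright on the open bench and let go. I then took it again by its ±y faces and lowered it onto the foot.
- **Cap:** I set the red-brown cap on the spacer the same way, gripping its ±y faces, and let go. The gripper was then lifted and moved clear.

**Last checks**
- **Heights:** The spacer's rim read 79–82 mm (80 expected). The cap's top read 115–117 mm (116 expected).
- **Pose:** The cap's fitted position is within about 0.3 mm of the stand's centre and 0.5° of its yaw. Its blue marks are on the side of the blue guard plate.
- **Forces:** The readings at the end of each move peaked at about 8 N, mostly light seating contact at the pads and lugs.

**What disagreed or stayed unchecked**
- The two cameras differed by 1–2 mm in y on the stand and cap. I went by the scene camera, which agreed with the arm's own position.
- Automatic edge fits failed on the freestanding spacer, because the arm was in the way in the top view. The scene-camera fit of the seated spacer was also off, so I relied on the pictures, depth and contact there.
- I never deliberately went near the jar, bowl, brush, post or green look-alikes, but I did not measure them again at the end.

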